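Third hand at the bolting fixture

ROBOT

A 6-joint arm with a two-finger parallel gripper is mounted at the origin on a cart in front of the work surface, level with it; the furniture and walls round the work are solid. World frame = base frame: x ahead of the robot, y to its left, z up, the work surface at z = 0. Lengths are in m, angles in rad, forces in N, time in s.
With the tool pointing down it reaches from about 0.425 to 0.95 m from the base axis. Payload 3.5 kg.
Tool frame: the origin (TCP) lies on the centre line of the jaws, within the pads' length; the fingertips stand 14 mm ahead of it and the grasp point (between the pads) lies 5 mm behind it (tips_ahead is the distance from the TCP to the fingertips, in m); y points along the fingers, z is the direction in which the jaws open and shut, and the axes are right-handed (so a half turn about y gives the same grasp; the last joint's range is limited). The gripper opens to 85 mm and grips with 20 to 120 N. Pads are 22 mm wide; open, the fingers measure 114 mm over their backs; the gripper's body (76 mm by 85 mm) begins 54 mm behind the grasp point. The pads swing forward as they close: fully open they stand 13 mm farther back than shut.
Start: joints at [-1.473, 0.286, 1.577, -0, 1.279, -0.15], TCP at [0.166, -0.654, 0.245] pointing down, gripper open.
Joint ranges: [-2.77, 2.77], [-0.9, 2.22], [0.21, 2.48], [-1.53, 4.67], [0.24, 2.81], [-2.84, 2.84]. Speed limits (rad/s): [2.79, 2.79, 3.14, 3.14, 3.14, 3.14].

INTERFACE

Orientations are given as a unit quaternion [x, y, z, w].
In Python, from plant import get_state, read_camera, sign_off, tips_ahead gives the robot as it stands.
- The arm moves only by the tool send_rows, never from a script. Its argument "plan" is a list of rows, each a list of 2 entries, a list of its own where there are three numbers: the shift along the tool's x, y, z in units of 12 cm (1.0 is 12 cm), then the turn, a rotation vector about the tool's x, y, z in units of 360 degrees (1.0 is 360 degrees). In form: [[[tx, ty, tz], [rx, ry, rz]], ...]. A call has 1 to 12 rows; each row shifts and turns the commanded pose from where the row before left it, along the tool's axes as they then stand; what a row does not reach is not made up. A row lasts 1/10 s, in which the tool goes at most 50 mm and 8.59 degrees, less where a joint would pass 70% of its speed; a pose out of reach is approached as far as the arm can. A call with a number of a shift or a turn outside -1 to 1 is refused whole. A call with a gripper value outside its range is refused whole. "gripper" is the closure, from 0 (fully open) to 1 (shut), set as the call begins (left out, the last holds). The fingers move at their own pace and stop on an object; "grip_force" is the grip in N (left out, the last holds). Time passes only in rows, so rows that do not move let the fingers close. It gives the time, the measured TCP pose, the force and the opening at its end, in the units of the state.
- get_state(): the state, without advancing time (a new reading comes with each control period).
- read_camera(name): name is "side" or "top" or "wrist"; returns a dict with "img" (420x560x3 uint8, blue, green, red), "fx", "fy", "cx", "cy" (pixels), "D" ([k1, k2, p1, p2, k3] as OpenCV has them; the pictures are not rectified), "world_from_camera" (4x4, takes a point from camera to world coordinates); the wrist camera has in their place "mount" (4x4, takes a point from camera to tool coordinates, whose origin is the TCP and whose axes are the tool frame's). Camera axes: x right, y down, z forward; pixel columns grow to the right and rows downward; lengths in m; the calibration is good to about 2 mm. A picture is of the moment at which its call begins: read the wrist's pose just before it. There is no depth.
- sign_off(): hands the job in, once; it reports no verdict.
The state is a dict: "time": time; "qpos": joint angles; "dq": joint speeds; "joint_efforts": joint torques, N m; "eef_pos": TCP position; "tcp_rot": TCP orientation; "contact_force": force on the tool from outside, world axes, zero at the start; "wrist_torque": the same for the moment, N m; "opening": opening from 0.0 (shut) to 1.0 (fully open).
Only numpy, scipy, OpenCV 4.12 (cv2) and the standard library are available. Lean on these libraries where they do the work, as an engineer would, in place of code of your own. Each camera call takes 0.05 s, during which the arm holds its last target. There are 200 camera calls.

TASK

Out of the parts in the tray, take the long square block (30 mm square, 80 mm long) and hold it up level with one end flat against the sprung plate of the fixture, the end centred on the plate's hole, so that I can drive a screw into it from behind. Push straight in until the plate has gone back about half of its 25 mm travel (about 10 N, never more than 20 N), and finish with the gripper still holding the block and pressing steadily: do not let go. Leave the other parts in the tray, let nothing but the block touch the fixture, and do not disturb the tools round about.

Things in the scene. Friction and masses are not known exactly. Their poses are not given: they have to be found in the camera images.
- tray: Grey open tray fixed to the bench, 190 (x) x 320 (y) x 42 mm high, walls and floor 4 mm. Origin: centre of its underside, on the bench. Holds all the parts; the gap between the long block and its neighbours is at least 25 mm at mid-length. It and the fixture swap sides of the bench from run to run.
- long_block: The part to hold: bare aluminium square bar, 80 mm long (its x axis) x 30 (y) x 30 mm (z), about 0.19 kg, a tapped hole in the middle of both ends (the ends are alike). Lies flat on the tray floor. Origin: centre of its underside; grip it across its 30 mm width.
- block_center (a point): Centre of the long block: on its axis, 15 mm above its underside, 40 mm from either end.
- short_block: Leave in the tray: block like the long one but only 50 (x) x 30 x 30 mm. Origin: centre of underside.
- flat_bar: Leave in the tray: flat bar of the same metal, 80 (x) x 48 (y) x 18 mm (z). Origin: centre of underside.
- tray_bearing: Leave in the tray: ball bearing lying flat, 52 mm across, 15 mm high. Origin: centre of underside.
- tray_nut: Leave in the tray: hexagon nut lying flat, 29 x 33 x 16 mm. Origin: centre of underside.
- fixture: Steel bolting fixture fixed to the bench, 120 mm wide (y), 66 mm high. Origin: on the bench under the resting front face of its sprung plate; x points level, the way the plate is pushed, roughly away from the robot. Plate: bare steel, 84 mm wide, 18 to 62 mm above the bench, 8 mm thick, on two guide rods; the fixed upright stands 50 mm behind its resting face.
- plate_hole (a point): Centre of the 11 mm hole in the front face of the sprung plate, 40 mm above the bench; moves with the plate. x: level, into the plate (push direction); y: along the plate; z: up. The centre of the pressed block lies at x = -40 mm in this frame.
- press_plate (a joint): How far the sprung plate is pushed back: 0 out at rest, 0.025 m at its stop. The spring has no preload and gives 0.8 N per mm (10 N at 12.5 mm).
- screw_tub: Bystander: clear plastic tub of screws, 84 x 114 x 56 mm, behind the work.
- ratchet_b: Bystander: ratchet with a black grip, 215 mm long, lying behind the work.
- driver_b: Bystander: screwdriver with a red handle, 212 mm long, lying to the right of the work.
Not all that is in view belongs to the job. What is shaped like the long_block but black is not meant. What is shaped like the flat_bar but green is not meant.

How it is judged:
By the outcome, as a careful person would: the job done as asked, in the order asked, and still so for the second after the job is handed in, while the arm keeps its last pose, push and grip.
It also fails if it takes over 42 s, if anything falls off the work surface, if the arm or the gripper's body presses on something with over 40 N, if the wrist force passes 120 N, or if a joint passes its speed limit or range.

## Working session

There is one attempt and no reset: what is moved stays moved. The work goes in short steps, Python scripts to look and compute and a tool call to move; the robot and the scene stay as the last step left them, time stands still between calls to the robot, and variables do not carry over. Pictures are saved under pics/ and viewed, about 8 in all and at most 12, crops included, and the job is handed in when it is done.

Besides the shell and the picture viewer there is one more tool, called after "Call:" as name([rows], argument=value, ...), one row to a line, values as JSON. send_rows: Moves the arm, as the interface text tells. Its arguments: {"type":"object","properties":{"plan":{"type":"array"},"gripper":{"type":"number"},"grip_force":{"type":"number"}},"required":["plan"]}

```bash
ls; mkdir -p pics; cat > h.py <<'E'
import numpy as np, cv2
from scipy.spatial.transform import Rotation as R
from plant import get_state, read_camera, sign_off, tips_ahead
def cam(name):
    s=get_state(); c=read_camera(name)
    if name=="wrist":
        T=np.eye(4); T[:3,:3]=R.from_quat(s["tcp_rot"]).as_matrix(); T[:3,3]=s["eef_pos"]
        c["T"]=T@np.array(c["mount"])
    else: c["T"]=np.array(c["world_from_camera"])
    c["K"]=np.array([[c["fx"],0,c["cx"]],[0,c["fy"],c["cy"]],[0,0,1.]]); c["D"]=np.array(c["D"],float)
    return c
def ray(c,px):
    p=cv2.undistortPoints(np.array(px,float).reshape(-1,1,2),c["K"],c["D"]).reshape(-1,2)
    d=np.c_[p,np.ones(len(p))]@c["T"][:3,:3].T
    return c["T"][:3,3],d
def on_z(c,px,z):
    o,d=ray(c,px); return o+d*((z-o[2])/d[:,2])[:,None]
def proj(c,P):
    Ti=np.linalg.inv(c["T"]); r,_=cv2.Rodrigues(Ti[:3,:3])
    return cv2.projectPoints(np.array(P,float).reshape(-1,1,3),r,Ti[:3,3],c["K"],c["D"])[0].reshape(-1,2)
E
python3 - <<'E'
from h import *
s=get_state()
for k,v in s.items(): print(k,np.round(v,3))
print(tips_ahead if not callable(tips_ahead) else tips_ahead())
for n in ("top","side","wrist"):
    c=cam(n); cv2.imwrite(f"pics/{n}0.png",c["img"]); print(n,c["fx"],np.round(c["T"],3).tolist())
    if n=="wrist": print(np.round(c["mount"],3).tolist())
E
```

```text
pics
time 0.0
qpos [-1.473  0.287  1.578  0.     1.279 -0.15 ]
dq [0.001 0.    0.001 0.001 0.004 0.001]
joint_efforts [-1.0000e-03 -4.0599e+01 -2.9262e+01 -0.0000e+00  6.0000e-03  0.0000e+00]
eef_pos [ 0.166 -0.654  0.244]
tcp_rot [-0.087  0.703 -0.701  0.087]
contact_force [-0.106 -0.47  -0.174]
wrist_torque [ 0.009 -0.036 -0.014]
opening 1.0
0.014
top 531.6951584162397 [[-0.012, -0.989, 0.15, 0.374], [-1.0, 0.014, 0.008, -0.14], [-0.01, -0.15, -0.989, 1.488], [0.0, 0.0, 0.0, 1.0]]
side 450.4732415915533 [[-0.652, -0.652, 0.388, 0.146], [-0.758, 0.566, -0.323, 0.267], [-0.009, -0.505, -0.863, 1.094], [0.0, 0.0, 0.0, 1.0]]
wrist 295.6618882558745 [[0.245, -0.923, -0.297, 0.242], [-0.969, -0.234, -0.072, -0.636], [-0.004, 0.306, -0.952, 0.374], [0.0, 0.0, 0.0, 1.0]]
[[0.0, 0.952, 0.306, -0.078], [0.001, -0.306, 0.952, -0.13], [1.0, 0.0, -0.001, 0.001], [0.0, 0.0, 0.0, 1.0]]
```

View pics/top0.png

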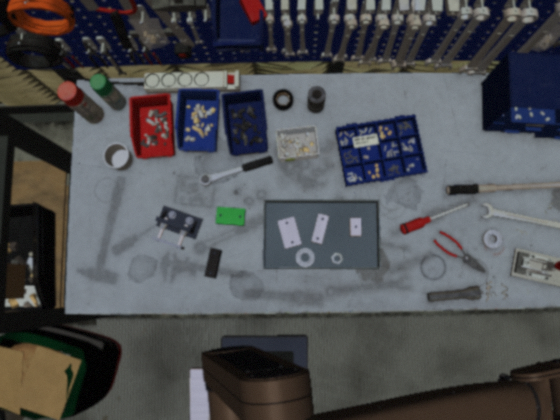

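View pics/side0.png

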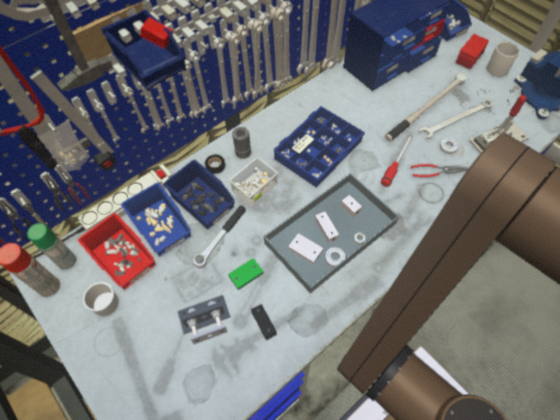

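The top view shows the tray at about (322,235), with the long block probably the one at (320,229). The fixture is at (180,225), with the black decoy at (213,263) and the green one at (231,215). I'll enlarge the fixture and the tray in both views.

```bash
python3 - <<'E'
from h import *
t=cv2.imread("pics/top0.png"); s=cv2.imread("pics/side0.png")
r=lambda im,x,y,w,h:cv2.resize(im[y:y+h,x:x+w],(400,300),interpolation=cv2.INTER_CUBIC)
m=np.vstack([np.hstack([r(t,145,195,80,60),r(t,260,195,125,94)]),np.hstack([r(s,165,285,80,60),r(s,265,175,133,100)])])
cv2.imwrite("pics/m1.png",m)
c=cam("top")
g=cv2.cvtColor(c["img"],cv2.COLOR_BGR2GRAY)
sub=np.zeros_like(g); sub[203:267,267:377]=g[203:267,267:377]
_,b=cv2.threshold(sub,150,255,0)
for k in cv2.findContours(b,0,2)[0]:
    if cv2.contourArea(k)<40: continue
    (x,y),wh,a=cv2.minAreaRect(k)
    bx=on_z(c,cv2.boxPoints(((x,y),wh,a)),0.034)
    e=[np.linalg.norm(bx[i]-bx[i-1]) for i in(1,2)]
    L=bx[1]-bx[0] if e[0]>e[1] else bx[2]-bx[1]
    print(np.round((x,y),1),np.round(bx.mean(0),4),np.round(e,4),"dir",np.degrees(np.arctan2(L[1],L[0])).round(1))
for n,p in dict(tray=(321.5,234.5),fixture=(179,226)).items(): print(n,on_z(c,[p],0.03))
E
```

```text
[355.5 226.5] [ 0.5343 -0.3028  0.034 ] [0.0249 0.0415] dir 178.2
[289.  232.1] [ 0.5216 -0.1198  0.034 ] [0.0422 0.0729] dir -166.1
[319.8 228.2] [ 0.5311 -0.2045  0.034 ] [0.0738 0.0247] dir -15.0
tray [[ 0.51390392 -0.20895432  0.03      ]]
fixture [[0.54256532 0.18563676 0.03      ]]
```

View pics/m1.png

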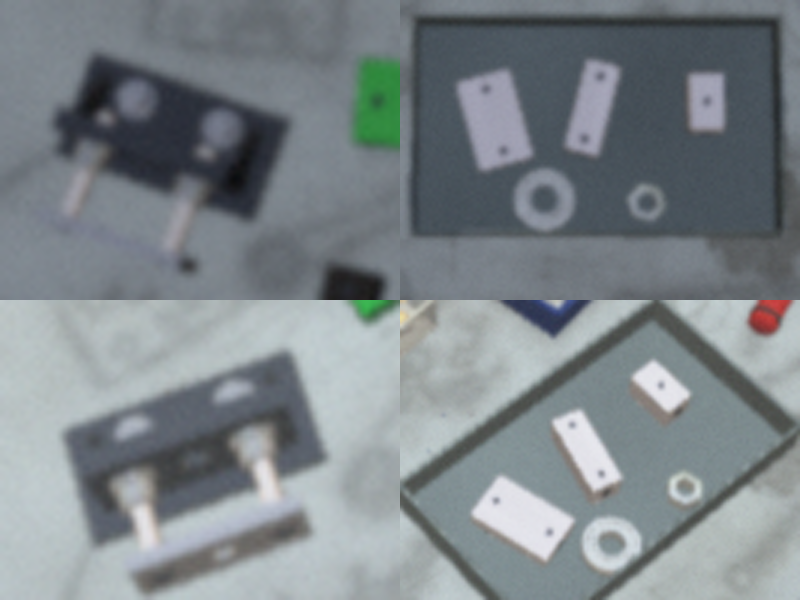

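Going by the crops, the long block is the middle part in the tray. It sits at about (0.531, -0.2045) with its axis at −15°. The sprung plate is on the robot side of the fixture and is pushed along roughly −19°. I'll turn the gripper to suit, then move above the block.

Call:
send_rows([
  [[0,0,0],[0,0.02,0]],
  [[0,0,0],[0,0.02,0]],
  [[0,0,0],[0,0.02,0]],
  [[0,0,0],[0,0.02,0]],
  [[-0.124,0,-0.275],[0,0,0]],
  [[-0.124,0,-0.275],[0,0,0]],
  [[-0.124,0,-0.275],[0,0,0]],
  [[-0.124,0,-0.275],[0,0,0]],
  [[-0.124,0,-0.275],[0,0,0]],
  [[-0.124,0,-0.275],[0,0,0]],
  [[-0.124,0,-0.275],[0,0,0]],
  [[-0.124,0,-0.275],[0,0,0]],
], gripper=0.35)

```text
time: 1.4
eef_pos: [0.348, -0.4275, 0.2452]
tcp_rot: [0.09, 0.701, -0.701, -0.09]
contact_force: [-0.6, -0.0, 0.5]
opening: 0.655
```

Call:
send_rows([
  [[-0.124,0,-0.275],[0,0,0]],
  [[-0.124,0,-0.275],[0,0,0]],
  [[-0.124,0,-0.275],[0,0,0]],
  [[-0.124,0,-0.275],[0,0,0]],
  [[-0.124,0,-0.275],[0,0,0]],
  [[-0.124,0,-0.275],[0,0,0]],
  [[0,0,0],[0,0,0]],
  [[0,0,0],[0,0,0]],
])

```text
time: 2.2
eef_pos: [0.4838, -0.2593, 0.2451]
tcp_rot: [-0.089, -0.701, 0.702, 0.089]
contact_force: [0.7, -0.1, -1.1]
opening: 0.656
```

```bash
python3 - <<'E'
from h import *
c=cam("wrist"); cv2.imwrite("pics/w1.png",c["img"])
print(np.round(c["T"],3).tolist())
print("block proj",proj(c,[[0.531,-0.2045,0.034],[0.5216,-0.1198,0.022]]).round(0))
E
```

```text
[[-0.25, -0.921, -0.297, 0.56], [-0.968, 0.238, 0.078, -0.28], [-0.001, 0.307, -0.952, 0.375], [0.0, 0.0, 0.0, 1.0]]
block proj [[223. 152.]
 [161. 176.]]
```

View pics/w1.png

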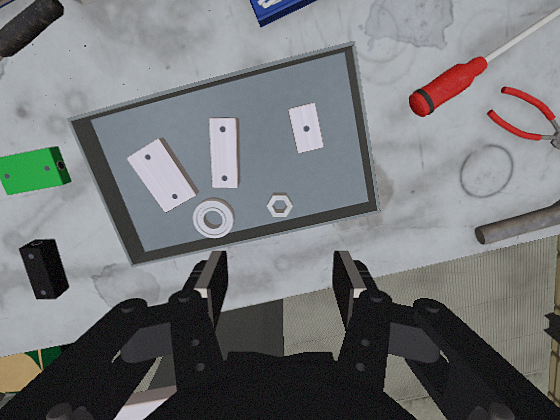

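The wrist view shows the long block at (224,153), within 1 px of its projection. The jaws are around (280,290). I'll measure the block's top face here, and the fixture in the top and side views.

```bash
python3 - <<'E'
from h import *
c=cam("wrist"); im=c["img"]
sub=np.zeros(im.shape[:2],np.uint8); sub[105:205,205:255]=im.min(2)[105:205,205:255]
b=cv2.inRange(sub,185,255); b=cv2.morphologyEx(b,cv2.MORPH_OPEN,np.ones((3,3)))
k=max(cv2.findContours(b,0,2)[0],key=cv2.contourArea)
P=on_z(c,k.reshape(-1,2),0.034)[:,:2]
(x,y),wh,a=cv2.minAreaRect((P*1000).astype(np.float32)); print(x,y,wh,a)
v=np.diff(cv2.boxPoints(((x,y),wh,a)),axis=0); v=v[np.argmax(np.linalg.norm(v,axis=1))]
print("axis",np.degrees(np.arctan2(v[1],v[0])))
s=get_state(); M=R.from_quat(s["tcp_rot"]).as_matrix(); print(np.round(M,4).tolist())
print("to go, tool units",np.round(M.T@(np.array([x/1000,y/1000,s["eef_pos"][2]])-s["eef_pos"])/0.12,3))
print("tool yaw z",np.degrees(np.arctan2(M[1,2],M[0,2])))
# fixture: draw guess in top+side
ct,cs=cam("top"),cam("side")
def big(c,x,y,w,h): return cv2.resize(c["img"][y:y+h,x:x+w],(400,300),interpolation=cv2.INTER_CUBIC)
# plate top edge/right end pixels from crops (5x): side view
print("side: plate front-top corners", on_z(cs,[(165+128/5,285+(575-300)/5),(165+308/5,285+(512-300)/5)],0.062))
print("top: plate top corners",on_z(ct,[(145+40/5,195+212/5),(145+195/5,195+268/5)],0.062))
print("black decoy",on_z(ct,[(213,263)],0.03))
E
```

```text
528.8313598632812 -204.24864196777344 (28.46181297302246, 78.2553939819336) 74.45719146728516
axis -15.542803
[[-0.9675, -0.0005, -0.2527], [0.2527, -0.0002, -0.9675], [0.0004, -1.0, 0.0003]]
to go, tool units [-0.25  -0.    -0.549]
tool yaw z -104.63878286118418
side: plate front-top corners [[0.50122925 0.25323213 0.062     ]
 [0.47063308 0.17275595 0.062     ]]
top: plate top corners [[0.50855603 0.24940462 0.062     ]
 [0.47732688 0.16381586 0.062     ]]
black decoy [[0.43929469 0.08981621 0.03      ]]
```

Call:
send_rows([
  [[-0.0625,0,-0.137],[0,0.0025,0]],
  [[-0.0625,0,-0.137],[0,0,0]],
  [[-0.0625,0,-0.137],[0,0,0]],
  [[-0.0625,0,-0.138],[0,0,0]],
  [[0,0.25,0],[0,0,0]],
  [[0,0.25,0],[0,0,0]],
  [[0,0.25,0],[0,0,0]],
  [[0,0.25,0],[0,0,0]],
  [[0,0.25,0],[0,0,0]],
  [[0,0,0],[0,0,0]],
  [[0,0,0],[0,0,0]],
])

```text
time: 3.5
eef_pos: [0.5296, -0.2049, 0.0954]
tcp_rot: [0.095, 0.701, -0.7, -0.096]
contact_force: [0.1, -0.3, 0.6]
opening: 0.646
```

```bash
python3 - <<'E'
from h import *
s=get_state(); print(s["eef_pos"],s["opening"],tips_ahead if not callable(tips_ahead) else tips_ahead())
c=cam("wrist"); cv2.imwrite("pics/w2.png",c["img"]); print(proj(c,[[.5288,-.2042,.034]]))
E
```

```text
[ 0.52958733 -0.20486192  0.09539504] 0.6464916509061844 0.014
[[278.39763599 229.47917481]]
```

View pics/w2.png

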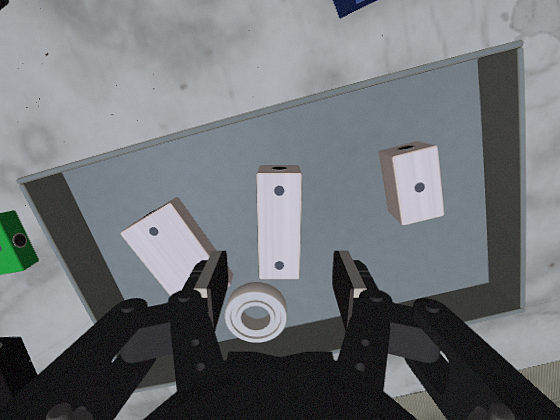

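The jaws line up with the block: its top face spans about (257,172) to (300,278) and is about 1.5 mm further out than the TCP. The flat bar and the bearing are clear of the fingers. Next I'll descend and grip.

Call:
send_rows([
  [[-0.0125,0.12,0],[0,0,0]],
  [[0,0.12,0],[0,0,0]],
  [[0,0.12,0],[0,0,0]],
  [[0,0.12,0],[0,0,0]],
  [[0,0.07,0],[0,0,0]],
  [[0,0.036,0],[0,0,0]],
  [[0,0,0],[0,0,0]],
  [[0,0,0],[0,0,0]],
])

```text
time: 4.35
eef_pos: [0.5318, -0.2047, 0.0253]
tcp_rot: [-0.096, -0.701, 0.701, 0.095]
contact_force: [-0.5, -0.0, 0.4]
opening: 0.655
```

Call:
send_rows([
  [[0,0,0],[0,0,0]],
  [[0,0,0],[0,0,0]],
  [[0,0,0],[0,0,0]],
  [[0,0,0],[0,0,0]],
  [[0,0,0],[0,0,0]],
  [[0,0,0],[0,0,0]],
  [[0,0,0],[0,0,0]],
  [[0,0,0],[0,0,0]],
], gripper=1.0, grip_force=80)

```text
time: 5.15
eef_pos: [0.5321, -0.205, 0.026]
tcp_rot: [-0.096, -0.7, 0.701, 0.095]
contact_force: [-0.4, -0.2, 6.2]
opening: 0.33
```

Call:
send_rows([
  [[0,-0.05,0],[0,0,0]],
  [[0,-0.15,0],[0,0,0]],
  [[0,-0.25,0],[0,0,0]],
  [[0,-0.25,0],[0,0,0]],
  [[0,-0.25,0],[0,0,0]],
  [[0,-0.25,0],[0,0,0]],
  [[0,-0.1,0],[0,0,0]],
  [[0,0,0],[0,0.0139,0]],
  [[0,0,0],[0,0,0]],
])

```text
time: 6.05
eef_pos: [0.5308, -0.2042, 0.18]
tcp_rot: [0.125, 0.696, -0.696, -0.126]
contact_force: [-0.3, 0.1, -2.9]
opening: 0.334
```

Call:
send_rows([
  [[0.08,0,-0.11],[0,0,0]],
  [[0.158,0,-0.223],[0,0,0]],
  [[0.158,0,-0.223],[0,0,0]],
  [[0.158,0,-0.223],[0,0,0]],
  [[0.158,0,-0.223],[0,0,0]],
  [[0.158,0,-0.223],[0,0,0]],
  [[0.158,0,-0.223],[0,0,0]],
  [[0.158,0,-0.223],[0,0,0]],
  [[0.158,0,-0.223],[0,0,0]],
  [[0.158,0,-0.223],[0,0,0]],
  [[0.158,0,-0.223],[0,0,0]],
  [[0.158,0,-0.223],[0,0,0]],
])

```text
time: 7.25
eef_pos: [0.4325, 0.1616, 0.1796]
tcp_rot: [-0.124, -0.696, 0.696, 0.126]
contact_force: [0.3, 0.4, -1.9]
opening: 0.334
```

Call:
send_rows([
  [[0.158,0,-0.223],[0,0,0]],
  [[0.158,0,-0.223],[0,0,0]],
  [[0.08,0,-0.11],[0,0,0]],
  [[0,0,0],[0,0,0]],
  [[0,0,0],[0,0,0]],
  [[0,0,0],[0,0,0]],
])

```text
time: 7.85
eef_pos: [0.4132, 0.2385, 0.1804]
tcp_rot: [-0.125, -0.696, 0.696, 0.126]
contact_force: [-0.1, -0.1, -2.1]
opening: 0.332
```

```bash
python3 - <<'E'
from h import *
s=get_state(); M=R.from_quat(s["tcp_rot"]).as_matrix(); print(s["eef_pos"],s["opening"],s["contact_force"],np.round(M,3).tolist())
c=cam("wrist"); cv2.imwrite("pics/w3.png",c["img"]); np.save("w3T.npy",c["T"])
E
```

```text
[0.41319142 0.23849592 0.18037807] 0.3319292822881702 [-0.12246687 -0.05834053 -2.12821142] [[-0.937, -0.001, -0.35], [0.35, -0.001, -0.937], [0.001, -1.0, 0.001]]
```

View pics/w3.png

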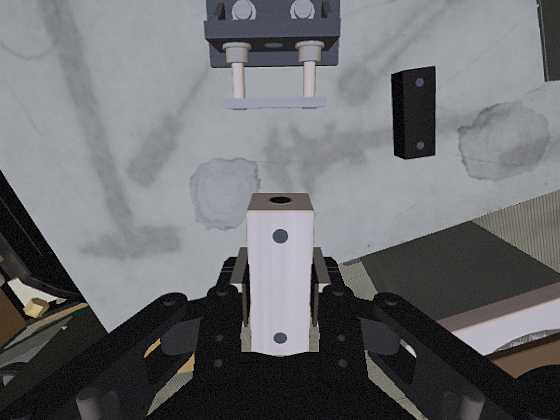

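The block is held straight. Its top face spans columns 247–313 and rows 209–353, with the front end hole at (281,200). The plate's top strip is at rows 97–108 and columns 223–327, so it should be about central with the block.

```bash
python3 - <<'E'
from h import *
s=get_state(); c=cam("wrist"); im=c["img"]; g=im.min(2)
M=R.from_quat(s["tcp_rot"]).as_matrix(); tcp=s["eef_pos"]
loc=lambda P:(P-tcp)@M*1000   # tool frame mm
# plate top strip
def seg(r0,r1,c0,c1,t):
    b=np.zeros_like(g); b[r0:r1,c0:c1]=cv2.inRange(g[r0:r1,c0:c1],t,255); return b
print("strip column 270",g[85:120,270].tolist()); print("row",g[102,212:232].tolist(),g[102,318:338].tolist())
b=np.zeros_like(g); lab=im[85:120,205:345].astype(int)
print("bgr plate",im[102,270],"bench",im[125,270])
print("block col 265 rows 195-225",g[195:225,265].tolist()); print("rows 345-365",g[345:365,265].tolist())
print("row 220",g[220,238:258].tolist(),g[220,304:324].tolist())
E
```

```text
strip column 270 [162, 162, 162, 158, 162, 161, 162, 161, 163, 163, 161, 163, 162, 154, 156, 153, 155, 151, 156, 157, 156, 152, 152, 132, 146, 161, 158, 157, 157, 157, 160, 158, 154, 155, 156]
row [155, 153, 156, 155, 157, 155, 157, 159, 158, 155, 154, 154, 153, 153, 157, 156, 153, 157, 156, 155] [156, 153, 156, 152, 155, 153, 153, 154, 154, 160, 159, 157, 161, 156, 156, 156, 153, 155, 153, 155]
bgr plate [169 156 151] bench [163 160 156]
block col 265 rows 195-225 [84, 94, 88, 87, 91, 85, 87, 90, 91, 92, 88, 81, 82, 85, 78, 139, 173, 176, 184, 182, 182, 181, 180, 181, 181, 180, 181, 181, 183, 184]
rows 345-365 [187, 185, 184, 186, 187, 187, 188, 193, 192, 29, 10, 11, 21, 13, 22, 6, 5, 22, 10, 17]
row 220 [148, 148, 148, 141, 146, 152, 157, 160, 151, 170, 180, 186, 185, 184, 184, 186, 186, 182, 185, 181] [185, 186, 182, 184, 182, 184, 181, 180, 176, 160, 159, 152, 159, 160, 159, 158, 157, 156, 159, 160]
```

```bash
cat > meas.py <<'E'
from h import *
s=get_state(); c=cam("wrist"); im=c["img"]
M=R.from_quat(s["tcp_rot"]).as_matrix(); tcp=s["eef_pos"]
loc=lambda P:(P-tcp)@M*1000
def mask(m,r0,r1,c0,c1,k):
    z=np.zeros(m.shape,np.uint8); z[r0:r1,c0:c1]=m[r0:r1,c0:c1]; z=cv2.morphologyEx(z,cv2.MORPH_OPEN,np.ones((k,k)))
    q=max(cv2.findContours(z,0,1)[0],key=cv2.contourArea); return z,q.reshape(-1,2).astype(float)
f=cv2.GaussianBlur(im,(0,0),1.0).astype(int)
d=((f[...,0]-f[...,2]>12)*255).astype(np.uint8)
def report(n,q,z):
    P=loc(on_z(c,q,z)).astype(np.float32); print(n,"px",q.min(0),q.max(0))
    (a,b),wh,an=cv2.minAreaRect(P[:,[0,2]]); print("  tool x,z",round(a,1),round(b,1),"size",np.round(wh,1),"ang",round(an,1)); return P
E
cat > m4.py <<'E'
from meas import *
z,q=mask(d,88,116,205,345,3); P=report("plate top",q,.062)
cols=np.arange(228,322); low=np.array([np.max(np.where(z[:,x])[0]) if z[:,x].any() else np.nan for x in cols])
ok=~np.isnan(low); F=loc(on_z(c,np.c_[cols[ok],low[ok]+.5],.062)); k=np.polyfit(F[:,2],F[:,0],1)
for _ in range(3):
    r=F[:,0]-np.polyval(k,F[:,2]); m=abs(r)<1.5; k=np.polyfit(F[m,2],F[m,0],1)
print("front edge: x at z=0",k[1],"slope deg",np.degrees(np.arctan(k[0])),"n",m.sum(),"end z",P[:,2].min(),P[:,2].max())
h=tcp[2]+.008
e=(im.min(2)>165).astype(np.uint8)*255
z2,q2=mask(e,205,358,235,325,5); report("block top",q2,h)
v=im.copy(); v[z>0]=(0,0,255); v[z2>0]=(0,255,0); cv2.imwrite("pics/m4.png",np.vstack([cv2.resize(v[80:125,200:350],(750,225)),v[190:370,0:560][:, :].repeat(1,0) if 0 else cv2.resize(v[190:370,200:350],(750,350))]))
E
python3 m4.py
```

```text
plate top px [222.  97.] [325. 109.]
  tool x,z -84.0 -4.7 size [ 7.6 82.5] ang 1.5
front edge: x at z=0 -80.5055088450255 slope deg -0.9987885003058113 n 94 end z -45.886505 36.61111
block top px [247. 211.] [313. 354.]
  tool x,z 2.6 0.6 size [78.9 29.3] ang 0.0
```

View pics/m4.png

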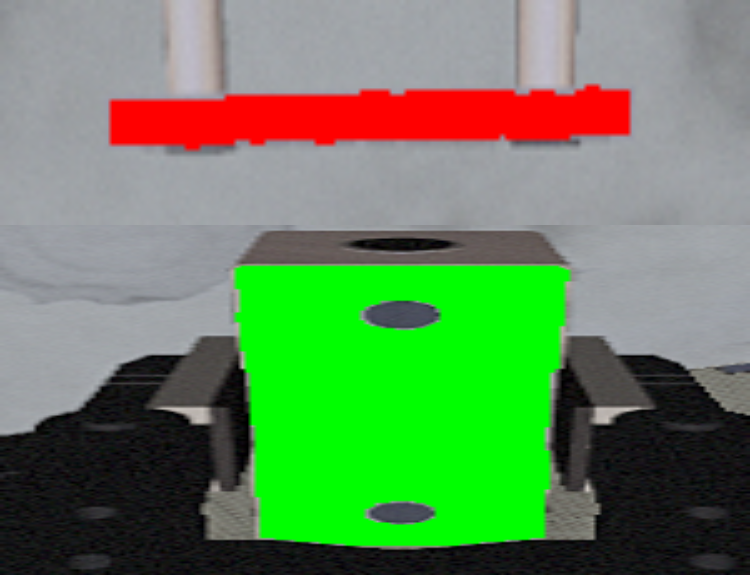

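The masks fit well. I'll correct the yaw by −1° and the sideways position by about 4 mm, lower so the block's centre is 40 mm up, and measure again.

Call:
send_rows([
  [[0,0,0],[0,-0.003,0]],
  [[0,0.1,-0.0325],[0,0,0]],
  [[0,0.2,0],[0,0,0]],
  [[0,0.25,0],[0,0,0]],
  [[0,0.25,0],[0,0,0]],
  [[0,0.2,0],[0,0,0]],
  [[0,0.11,0],[0,0,0]],
  [[0,0,0],[0,0,0]],
  [[0,0,0],[0,0,0]],
  [[0,0,0],[0,0,0]],
])

```text
time: 9.0
eef_pos: [0.4163, 0.2432, 0.0493]
tcp_rot: [0.12, 0.697, -0.696, -0.118]
contact_force: [-0.2, -0.5, -1.2]
opening: 0.335
```

```bash
python3 - <<'E'
from h import *
s=get_state(); M=R.from_quat(s["tcp_rot"]).as_matrix(); tcp=s["eef_pos"]; print(tcp,s["opening"],np.round(M,4).tolist())
c=cam("wrist"); cv2.imwrite("pics/w5.png",c["img"])
W=lambda x,y,z: tcp+M@(np.array([x,y,z])/1000)
print("plate guess px",proj(c,[W(-80,-15,z) for z in (-42,42)]),"block front",proj(c,[W(-37,-8,z) for z in(-15,15)]))
cs=cam("side"); cv2.imwrite("pics/s5.png",cs["img"])
a=c["img"]; p=proj(cs,[W(-40,7,0)])[0].astype(int); print(p)
b=cs["img"][max(p[1]-45,0):p[1]+45,max(p[0]-60,0):p[0]+60]
cv2.imwrite("pics/m5.png",np.hstack([cv2.resize(a,(400,300)),cv2.resize(b,(400,300),interpolation=cv2.INTER_CUBIC)]))
E
```

```text
[0.41627284 0.24322519 0.04927018] 0.3347299281385327 [[-0.9431, 0.003, -0.3326], [0.3326, 0.001, -0.9431], [-0.0025, -1.0, -0.0019]]
plate guess px [[164.844974   107.26337077]
 [391.32071533 107.18356961]] block front [[243.85177476 210.69521852]
 [312.79152914 210.71475801]]
[212 351]
```

View pics/m5.png

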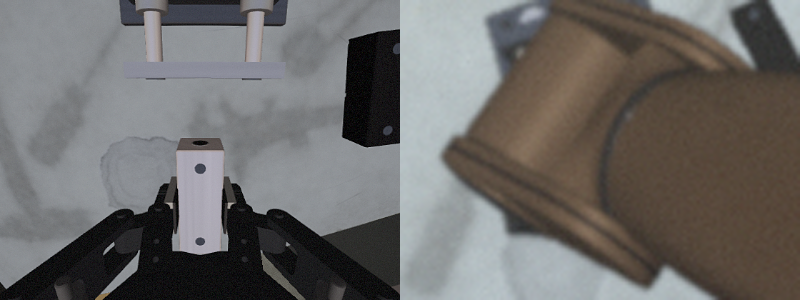

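The wrist view shows the plate ahead of the block and the decoy clear to the right; the arm hides the side view. I'll measure again at this height with averaged pose readings.

```bash
cat > m6.py <<'E'
import sys
from meas import *
r0,r1=int(sys.argv[1]),int(sys.argv[2])
T=[]
for _ in range(5):
    T.append(get_state()["eef_pos"]); read_camera("wrist")
print("tcp mean",np.mean(T,0).round(4),"sd",np.std(T,0).round(4))
z,q=mask(d,r0,r1,160,425,5); P=report("plate top",q,.062)
cols=np.arange(q[:,0].min()+6,q[:,0].max()-5).astype(int); low=np.array([np.max(np.where(z[:,x])[0]) for x in cols])
F=loc(on_z(c,np.c_[cols,low+.5],.062)); k=np.polyfit(F[:,2],F[:,0],1)
for _ in range(3):
    r=F[:,0]-np.polyval(k,F[:,2]); m=abs(r)<1.; k=np.polyfit(F[m,2],F[m,0],1)
print("front edge x(z=0)",k[1].round(1),"slope deg",np.degrees(np.arctan(k[0])).round(2),"n",m.sum(),"ends z",P[:,2].min(),P[:,2].max())
e=(im.min(2)>165).astype(np.uint8)*255
z2,q2=mask(e,205,358,235,325,5); B=report("block top",q2,tcp[2]+.008)
v=im.copy(); v[z>0]=(0,0,255); v[z2>0]=(0,255,0); cv2.imwrite(sys.argv[3],v)
E
python3 m6.py 75 122 pics/m6.png
```

```text
tcp mean [0.4155 0.243  0.0487] sd [0.0003 0.0001 0.0003]
plate top px [173.  86.] [397. 108.]
  tool x,z -83.5 2.7 size [ 7.8 84.3] ang 0.0
front edge x(z=0) -79.8 slope deg 0.1 n 213 ends z -39.439262 44.815968
block top px [270. 213.] [310. 353.]
  tool x,z 2.6 5.6 size [77.4 18.1] ang 1.0
```

View pics/m6.png

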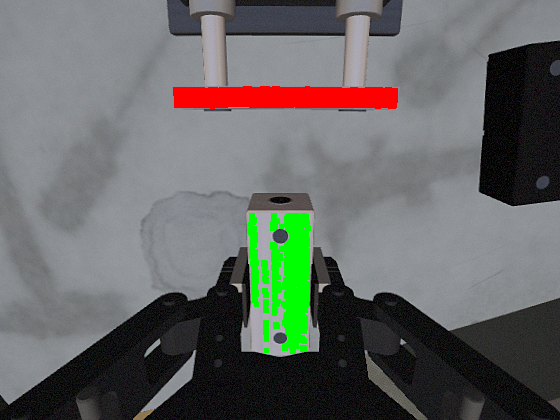

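The plate measures 84.3 × 7.8 mm, which agrees with the description, and it's square to the tool within 0.1°. The block needs to go +2.1 mm sideways and about 1.7 mm down, and the gap is about 43 mm. I'll correct and close most of the gap.

Call:
send_rows([
  [[0,0.014,0.0175],[0,0,0]],
  [[0,0,0],[0,0,0]],
  [[-0.08,0,0],[0,0,0]],
  [[-0.08,0,0],[0,0,0]],
  [[-0.08,0,0],[0,0,0]],
  [[-0.05,0,0],[0,0,0]],
  [[0,0,0],[0,0,0]],
  [[0,0,0],[0,0,0]],
  [[0,0,0],[0,0,0]],
])

```text
time: 10.3
eef_pos: [0.4467, 0.2292, 0.0459]
tcp_rot: [-0.119, -0.697, 0.697, 0.12]
contact_force: [-0.4, -0.7, -1.4]
opening: 0.328
```

```bash
python3 m6.py 115 180 pics/m7.png; python3 -c "
import cv2;cv2.imwrite('pics/m7c.png',cv2.resize(cv2.imread('pics/m7.png')[60:360,150:430],(560,600)))"
```

```text
tcp mean [0.4467 0.2293 0.046 ] sd [0.0001 0.     0.0001]Traceback (most recent call last):
  File "m6.py", line 8, in <module>
    z,q=mask(d,r0,r1,160,425,5); P=report("plate top",q,.062)
        ~~~~^^^^^^^^^^^^^^^^^^^
  File "meas.py", line 7, in mask
    q=max(cv2.findContours(z,0,1)[0],key=cv2.contourArea); return z,q.reshape(-1,2).astype(float)
ValueError: max() iterable argument is empty
[ WARN:0@0.021] global loadsave.cpp:275 findDecoder imread_('pics/m7.png'): can't open/read file: check file path/integrity
Traceback (most recent call last):
TypeError: 'NoneType' object is not subscriptable
```

```bash
python3 - <<'E'
from meas import *
cv2.imwrite("pics/w7.png",im); cv2.imwrite("pics/w7c.png",cv2.resize(im[60:360,140:440],(600,600),interpolation=cv2.INTER_CUBIC))
for x in (200,285,370): print(x,[(r,int(f[r,x,0]-f[r,x,2]),int(f[r,x].sum()//3)) for r in range(120,200,4)])
E
```

```text
200 [(120, -9, 160), (124, -8, 161), (128, -6, 162), (132, -5, 153), (136, -3, 154), (140, 0, 157), (144, 2, 154), (148, 4, 151), (152, 7, 155), (156, 7, 154), (160, -2, 90), (164, -6, 67), (168, -5, 65), (172, -6, 67), (176, -4, 76), (180, 14, 152), (184, 15, 149), (188, 15, 151), (192, 14, 152), (196, 13, 150)]
285 [(120, 7, 157), (124, 8, 157), (128, 8, 156), (132, 8, 155), (136, 8, 156), (140, 9, 155), (144, 8, 157), (148, 8, 156), (152, 7, 155), (156, 7, 154), (160, -2, 89), (164, -8, 83), (168, 0, 141), (172, -4, 66), (176, -5, 76), (180, 15, 151), (184, 14, 150), (188, 15, 151), (192, 15, 152), (196, 14, 132)]
370 [(120, 7, 150), (124, 7, 151), (128, 7, 152), (132, 7, 152), (136, 7, 154), (140, 7, 152), (144, 8, 153), (148, 9, 152), (152, 6, 153), (156, 7, 152), (160, 6, 152), (164, 8, 154), (168, 2, 106), (172, -6, 66), (176, -5, 68), (180, 15, 149), (184, 15, 147), (188, 15, 150), (192, 15, 152), (196, 15, 148)]
```

View pics/w7c.png

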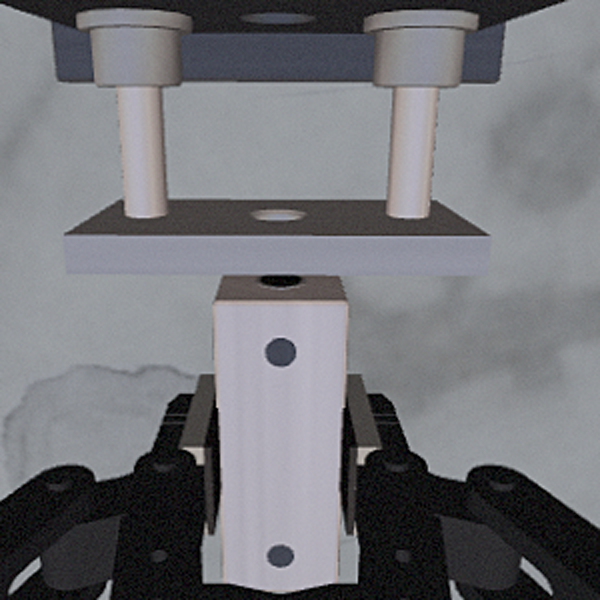

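The plate's hole and centreline are at crop column 278 and the block's centreline is at 281, so the block is 0.7 mm off. I'll correct that, raise about 1 mm, then push in slowly to roughly half the target force.

Call:
send_rows([
  [[0,-0.007,-0.006],[0,0,0]],
  [[0,0,0],[0,0,0]],
  [[-0.025,0,0],[0,0,0]],
  [[-0.025,0,0],[0,0,0]],
  [[-0.0125,0,0],[0,0,0]],
  [[-0.0125,0,0],[0,0,0]],
  [[-0.0125,0,0],[0,0,0]],
  [[-0.0125,0,0],[0,0,0]],
  [[-0.0125,0,0],[0,0,0]],
  [[-0.0125,0,0],[0,0,0]],
  [[0,0,0],[0,0,0]],
  [[0,0,0],[0,0,0]],
])

```text
time: 11.85
eef_pos: [0.4608, 0.225, 0.0467]
tcp_rot: [-0.119, -0.697, 0.697, 0.12]
contact_force: [-5.3, 2.5, 0.4]
opening: 0.331
```

```bash
cat > st.py <<'E'
from h import *
F=[];T=[];N=[]
for i in range(8):
    s=get_state(); c=cam("wrist"); F.append(s["contact_force"]);T.append(s["eef_pos"]);N.append(s["wrist_torque"])
M=R.from_quat(s["tcp_rot"]).as_matrix()
print("tcp",np.mean(T,0).round(4),"F world",np.mean(F,0).round(2),"sd",np.std(F,0).round(2),"F tool",(M.T@np.mean(F,0)).round(2),"torque tool",(M.T@np.mean(N,0)).round(3),"open",s["opening"],"y-axis",M[:,1].round(4),"t",s["time"])
import sys; im=c["img"]; cv2.imwrite(sys.argv[1],cv2.resize(im[60:360,140:440],(600,600),interpolation=cv2.INTER_CUBIC))
E
python3 st.py pics/p8.png
```

```text
tcp [0.4608 0.225  0.0467] F world [-4.93  2.25  0.03] sd [0.35 0.41 0.8 ] F tool [ 5.39 -0.02 -0.48] torque tool [-0.069  0.042 -0.73 ] open 0.3303734714020663 y-axis [-0.0015  0.     -1.    ] t 12.2
```

At 5.4 N the plate is back about 6.7 mm, as predicted. It needs about 5.8 mm more.

Call:
send_rows([
  [[-0.0125,0,0],[0,0,0]],
  [[-0.0125,0,0],[0,0,0]],
  [[-0.0125,0,0],[0,0,0]],
  [[-0.0105,0,0],[0,0,0]],
  [[0,0,0],[0,0,0]],
  [[0,0,0],[0,0,0]],
  [[0,0,0],[0,0,0]],
  [[0,0,0],[0,0,0]],
])

```text
time: 13.05
eef_pos: [0.4651, 0.2234, 0.0466]
tcp_rot: [-0.118, -0.697, 0.697, 0.121]
contact_force: [-8.0, 3.6, 2.1]
opening: 0.329
```

```bash
python3 st.py pics/p9.png
```

```text
tcp [0.4651 0.2234 0.0466] F world [-7.77  3.59  2.12] sd [0.28 0.4  0.49] F tool [ 8.53 -2.08 -0.79] torque tool [-0.11   0.013 -1.186] open 0.33260586004894593 y-axis [-4.5e-03  4.0e-04 -1.0e+00] t 13.4
```

View pics/p9.png

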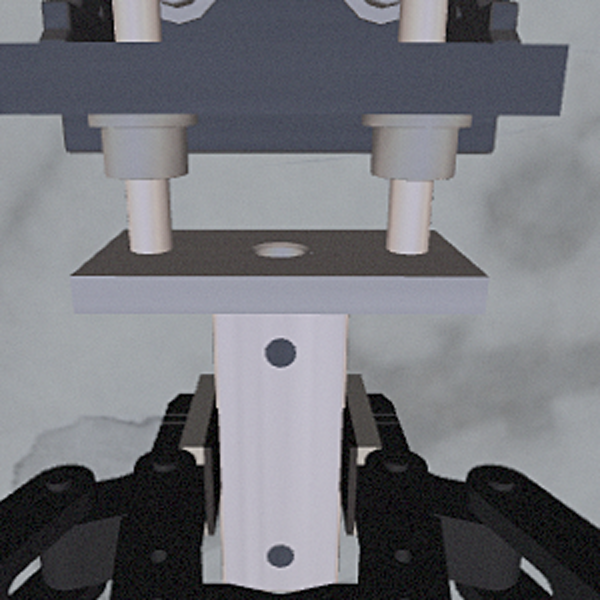

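The block is centred on the plate (plate centre at column 280, block at 281) and hasn't slipped in the jaws. The force is 8.5 N, so about 2 mm more.

Call:
send_rows([
  [[-0.01,0,0],[0,0,0]],
  [[-0.008,0,0],[0,0,0]],
  [[0,0,0],[0,0,0]],
  [[0,0,0],[0,0,0]],
  [[0,0,0],[0,0,0]],
  [[0,0,0],[0,0,0]],
  [[0,0,0],[0,0,0]],
])

```text
time: 14.15
eef_pos: [0.4666, 0.2228, 0.0465]
tcp_rot: [-0.117, -0.697, 0.697, 0.121]
contact_force: [-9.0, 4.8, 3.1]
opening: 0.333
```

```bash
python3 st.py pics/p10.png; python3 - <<'E'
from h import *
s=get_state(); M=R.from_quat(s["tcp_rot"]).as_matrix(); print(M.round(4).tolist()); print("pushed along plate since 10.3s:",(M.T@(s["eef_pos"]-np.array([.4467,.2293,.046]))*1000).round(1))
E
```

```text
tcp [0.4667 0.2228 0.0465] F world [-9.1   4.29  2.78] sd [0.4  0.72 0.59] F tool [10.02 -2.72 -1.01] torque tool [-0.154  0.019 -1.363] open 0.3344052708212807 y-axis [-5.7e-03  5.0e-04 -1.0e+00] t 14.5
[[-0.9429, -0.0056, -0.3329], [0.3329, 0.0005, -0.943], [0.0054, -1.0, 0.0013]]
pushed along plate since 10.3s: [-21.   -0.6  -0.6]
```

The push is 10.0 N, which is 12.5 mm of spring travel and agrees with the roughly 13 mm the tool moved after contact. It's steady, so I'll hand in.

```bash
python3 -c "
from plant import *
print(sign_off())"
```

```text
the job is handed in; nothing more can be done
None
```

The long block is pressed against the sprung plate with the gripper still holding it, and I handed the job in at about 14.5 s of the 42 s allowed.

- **Handling:** I gripped the block across its 30 mm width with 80 N, lifted it out of the tray, squared it to the plate and pushed straight in.
- **Push:** the last averaged reading was 10.0 N, or 12.5 mm on the spring. The tool's own movement after contact gives about 13 mm.
- **Centring:** the last picture viewed, at 8.5 N, showed the block's centreline within 0.3 mm of the plate's centre. The block had not slipped in the jaws.
- **Height and level:** the block's centre is at about 39.5 mm against the hole's 40 mm. That height comes from the arm's position when it gripped the block, with only a rough camera check, because the arm hid the side view. The tilt is about 0.3°.
- **Upward load:** at the end there was about 3 N upward on the tool, probably friction at the plate.
- **Other parts:** I did not take a final picture of the tray parts or the tools. The arm passed clear of them, and the force readings showed no unexpected contact.

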